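# Free the split retaining ring of a mixer drive hub with a hooked pick

## Robot

A 6-joint arm with a two-finger parallel gripper is mounted at the origin on the work surface; the furniture and walls round the work are solid. World frame = base frame: x ahead of the robot, y to its left, z up, the work surface at z = 0. Lengths are in m, angles in rad, forces in N, time in s.
With the tool pointing down it reaches from about 0.4 to 0.825 m from the base axis. Payload 7 kg.
Tool frame: the origin (TCP) lies at the very end of the fingers, on their centre line; the grasp point (between the pads) lies tcp_to_grasp behind it (tcp_to_grasp is the distance from the TCP to the grasp point, in m); z points along the fingers, y is the line along which they close (so a half turn about z gives the same grasp; the last joint's range is limited). The gripper opens to 85 mm and grips with 20 to 120 N. Pads are 22 mm wide; open, the fingers measure 114 mm over their backs; the gripper's body (76 mm by 85 mm) begins 54 mm behind the grasp point. The pads swing forward as they close: fully open they stand 13 mm farther back than shut.
Start: joints at [1.629, 0.359, 0.012, 0, -1.224, -0.288], TCP at [0.154, 0.657, 0.206] pointing down, gripper open.
Joint ranges: [-3.07, 3.07], [-1.43, 2.12], [-1.02, 1.25], [-3.03, 1.67], [-3.05, -0], [-3.03, 3.03]. Speed limits (rad/s): [2.39, 2.39, 3.01, 3.14, 3.14, 3.14].

## Interface

Orientations are given as a 3x3 rotation matrix whose columns are the frame's x, y, z axes.
In Python, from rig import observe, get_image, sign_off, tcp_to_grasp gives the robot as it stands.
- The arm moves only by the shell command python3 -m inch 'ROWS' [OPENING] [FORCE]. ROWS is JSON, a list of rows, each an object with "dp": the shift along the tool's x, y, z in m, a list of three; "rotation": the turn, a rotation vector about the tool's x, y, z in rad, a list of three. In form: [{"dp": [tx, ty, tz], "rotation": [wx, wy, wz]}, ...]. A call has exactly 5 rows; each row is the pose to reach, as a shift and turn from the pose commanded when the call began, along the tool's axes at that moment; what a row does not reach only later rows make up. A row lasts 1/8 s, in which the tool goes at most 62.5 mm and 10.7 degrees, less where a joint would pass 70% of its speed; a pose out of reach is approached as far as the arm can. A call with a gripper value outside its range is refused whole. OPENING is the finger opening in m, from 0 to 0.0854, set as the call begins (- or left out, the last holds). The fingers move at their own pace and stop on an object; FORCE is the grip in N (left out, the last holds). Time passes only in rows, so rows that repeat a pose let the fingers close, or fill a call up. It gives the time, the measured TCP pose, the force, the opening and the grip force at its end, in the units of the state.
- observe(): the state, without advancing time (a new reading comes with each control period).
- get_image(name): name is "side" or "top"; returns a dict with "img" (400x640x3 uint8, red, green, blue), "fx", "fy", "cx", "cy" (pixels), "R" (3x3) and "t" (3): a world point X has camera coordinates R X + t. Camera axes: x right, y down, z forward; pixel columns grow to the right and rows downward; lengths in m; the calibration is good to about 2 mm. A picture is of the moment at which its call begins. There is no depth.
- sign_off(): hands the job in; it is judged then, once.
The state is a dict: "time": time; "joint_positions": joint angles; "qvel": joint speeds; "joint_torque": joint torques, N m; "tool_pos": TCP position; "tcp_rot": TCP orientation; "force": force on the tool from outside, world axes, zero at the start; "ft_torque": the same for the moment, N m; "gripper_width": finger opening in m; "finger_force": force on a finger pad.
Only numpy, scipy, OpenCV 4.12 (cv2) and the standard library are available. Lean on these libraries where they do the work, as an engineer would, in place of code of your own. Each camera call takes 0.05 s, during which the arm holds its last target. There are 200 camera calls.

## Task

The seal in the mixer's drive hub is due for changing, so its split retaining ring has to come up. Take the hooked pick from its block; with the pick alone, ease the ring's free end inward from under the lip and lift it gently out of its groove, swinging the ring up on its hinge to between 20 and 40 degrees, where it stays by itself. Then put the pick back in its block the way it stood.

Things in the scene. Friction and masses are not known exactly. Their poses are not given: they have to be found in the camera images.
- hub: Round aluminium drive hub fixed to the table, 120 mm across its bolted flange, 53 mm high. Origin: centre of its underside; z up; x points from the ring's free end to the ring's hinge. It carries a steel seal carrier with a split ring of round 5 mm wire, 81 mm outside diameter, lying level, wire centre 42.5 mm high. More than 20 N of pick against hub, carrier or ring does damage.
- carrier_place (a point): Mean centre of the seal carrier's floor plate (94 mm across, top 28 mm high; central boss 34 mm across, up to 53 mm high); axes as the hub's. The carrier, with ring, hinge and lip, floats: each time it is stuck somewhere within 8 mm either way along the hub's x of its mean place, which neither this point nor the hub's pose shows. The wire must be felt for.
- hook_place (a point): Mean place of the wire's centre near the tip of the ring's free end, the place to hook it; axes as the hub's. The wire runs along y here and ends 10 mm farther to -y, at a 28 mm gap. Nothing lies outside it (-x), 12 mm clear below it. Pushed to +x it yields at about 3 N, is just clear of the lip after 4 mm (7.5 N) and is hard against its stop at 7.5 mm (11.5 N).
- lip_place (a point): Mean place of the middle of the lip's lower inner edge; axes as the hub's. The fixed steel lip, 12 mm wide, 46 to 50 mm high, overhangs the free end by 3 mm, 13 mm to +y of the hook place, so that the end cannot rise until pushed inward; lifting sooner jams. Once clear the end rises easily on an arc of 76 mm radius about the hinge.
- ring (a joint): Hinge of the ring on the carrier's far (+x) side, 38 mm from the carrier's centre, 42.5 mm high, axis along the hub's y. 0 rad: ring level in its groove; it grows as the free end rises, to 0.9 at most. It is stiff enough (0.06 N m) to keep the ring where it is left.
- pick: Hooked pick, 60 g, 100 mm long, upright in its block. Origin: on the shank's axis at the toe's underside; z up, x the way the toe points. Steel shank 5 mm thick; flat toe 3 mm thick, 5 mm wide, reaching to x = 14 mm. Dark collar 36 x 22 x 4 mm centred at x = 5.5 mm, underside at z = 42 mm, rests on the block; above it a dark wooden handle 16 mm square, z = 46 to 96 mm.
- pick_toe (a point): Point in the middle of the upper face of the pick's toe, 8 mm out from the shank's axis and 3 mm above the pick's origin; axes as the pick's.
- stand: Pale wooden block fixed to the table, 70 x 64 mm and 45 mm high, with a slot 25 mm (along its x) by 13 mm (along its y) right through it from the top. Origin: centre of its underside. The pick stands in it with its toe pointing along the block's +x, the pick's origin at x = -5.5 mm, y = 0, z = 3 mm in the block's frame.
- stand_slot (a point): Centre of the slot's mouth, on top of the block, 45 mm above the table; axes as the block's.

How it is judged:
On the way, in this order (a step that is already met when the one before it is completed fails the run):
1. the pick is out of its block (distance between pick and stand_slot above 0.09 m), for 0.1 s.
2. the ring is lifted out of its groove on the pick (value of joint ring above 0.3 rad and contact force between pick and hub above 0.2 N), for 0.1 s.
At the end, for the whole second after the job is handed in: The ring stays up by itself at 0.30 to 0.75 rad (17 to 43 degrees), still; the pick stands still in its block as before: collar down (origin under 8 mm above the block's underside), within 15 mm of the slot's centre on its -x side, toe along the slot within 0.35 rad, upright within 0.12 rad (value of joint ring between 0.3 and 0.75 rad and velocity of joint ring below 0.02 rad/s and z of pick in the frame of stand below 0.008 m and horizontal distance between pick and stand_slot below 0.015 m and angle between the x axis of pick and the x axis of stand, either way round below 0.35 rad and angle between pick's own z axis and vertical below 0.12 rad and linear speed of pick below 0.02 m/s and x of pick in the frame of stand below 0 m); the robot touches nothing.
It fails at once if the pick bears on the hub or ring with more than 20 N (contact force between pick and hub above 20 N).
It fails at once if the hand or arm touches the hub or ring (contact force between any of the fingers, the arm and hub above 1 N).
It also fails if it takes over 61 s, if anything falls off the work surface, if the arm or the gripper's body presses on something with over 40 N, if the wrist force passes 120 N, or if a joint passes its speed limit or range.

## Working session

There is one attempt and no reset: what is moved stays moved. The work goes in short steps, Python scripts to look and compute and a shell command to move; the robot and the scene stay as the last step left them, time stands still between calls to the robot, and variables do not carry over. Pictures are saved under pics/ and viewed, at most 10 in all, crops included, and the job is handed in when it is done.

```bash
mkdir -p pics
python3 - <<'E'
from rig import observe,get_image,tcp_to_grasp
import cv2,numpy as np
print(tcp_to_grasp)
s=observe();print(s['time'],s['tool_pos'],np.round(s['tcp_rot'],4),s['force'],s['gripper_width'])
for n in('top','side'):
    d=get_image(n);cv2.imwrite(f'pics/{n}0.png',cv2.resize(d['img'][:,:,::-1],(800,500)))
    cv2.imwrite(f'{n}_raw.png',d['img'][:,:,::-1])
    print(n,d['fx'],d['fy'],d['cx'],d['cy'],np.array(d['R']).round(4).tolist(),d['t'])
    np.savez(f'{n}.npz',**d)
E
```

```text
0.0187
0.0 [0.15365409 0.65674368 0.20506285] [[ 9.737e-01 -2.279e-01 -2.000e-04]
 [-2.279e-01 -9.737e-01 -1.700e-03]
 [ 2.000e-04  1.700e-03 -1.000e+00]] [ 0.01377816 -0.23522501 -0.1029381 ] 0.08561138643077182
top 500.58675963847514 500.58675963847514 319.44968074641133 198.57582083007418 [[0.0148, -0.9998, 0.0155], [-0.984, -0.0173, -0.1774], [0.1777, -0.0126, -0.984]] [-0.07576527  0.4980454   1.0235889 ]
side 512.7853742568808 512.7853742568808 319.5036945038779 195.10456595628838 [[0.7908, -0.6117, -0.0212], [-0.2453, -0.285, -0.9266], [0.5607, 0.738, -0.3754]] [-0.44770392  0.17426047  0.83669006]
```

View pics/top0.png

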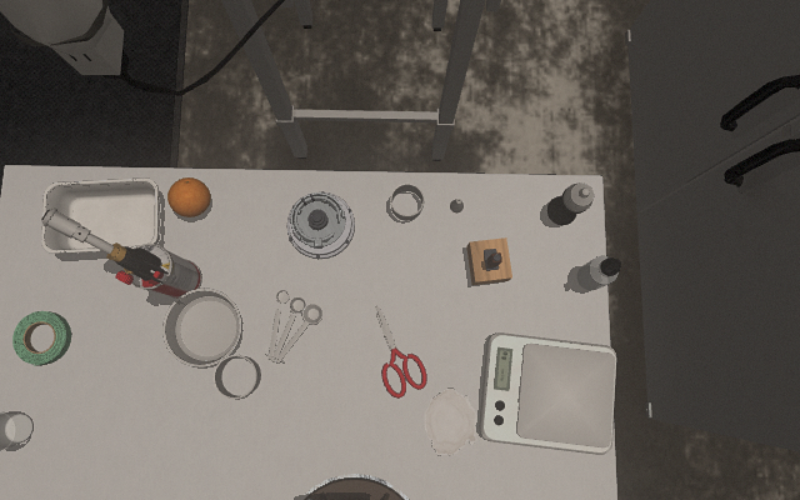

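View pics/side0.png

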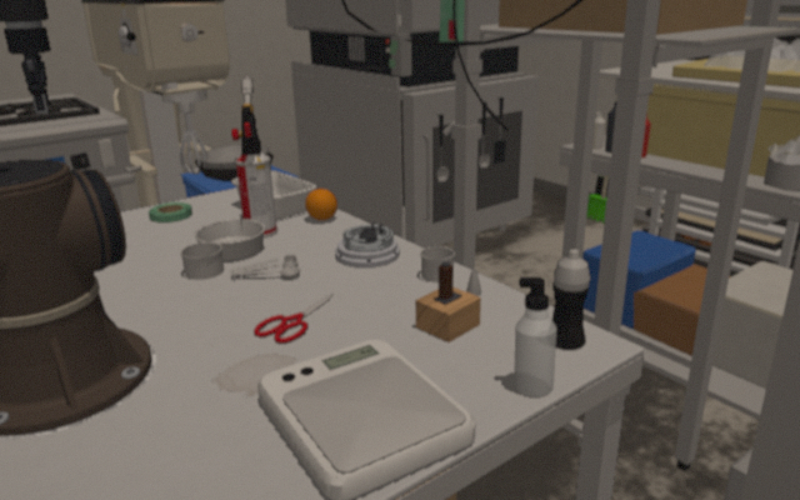

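The hub is at top (320,225) and side (368,245), the block with the pick at top (490,262) and side (447,300), all in 800-px scale. I'll enlarge both.

Run:
```python
import cv2,numpy as np
t=cv2.imread('top_raw.png');s=cv2.imread('side_raw.png')
def c(im,u,v,w,h,k):
    return cv2.resize(im[v:v+h,u:u+w],None,fx=k,fy=k,interpolation=cv2.INTER_CUBIC)
# hub top u 224..290 v148..211 ; stand top
a=c(t,224,148,66,66,6); b=c(t,364,180,66,66,6)
a=np.hstack([a,b]); cv2.imwrite('pics/topcrop.png',a)
a=c(s,262,170,66,50,6); b=c(s,324,200,66,76,6)
a=np.vstack([a,np.zeros((456-300,396,3),np.uint8)])
cv2.imwrite('pics/sidecrop.png',np.hstack([a,b]))
```

```text
(no output)
```

View pics/topcrop.png

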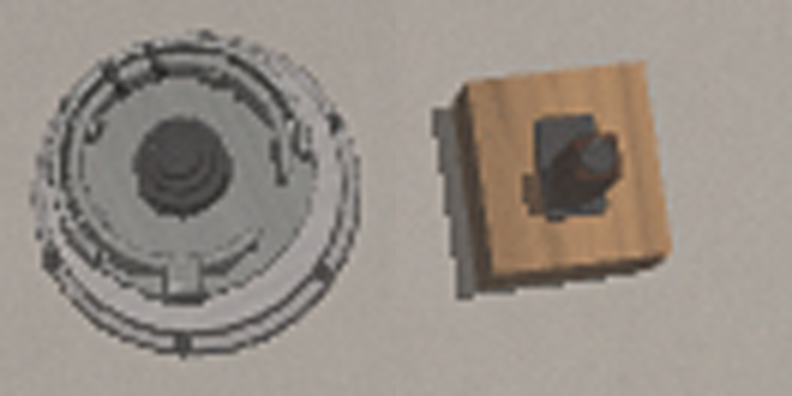

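View pics/sidecrop.png

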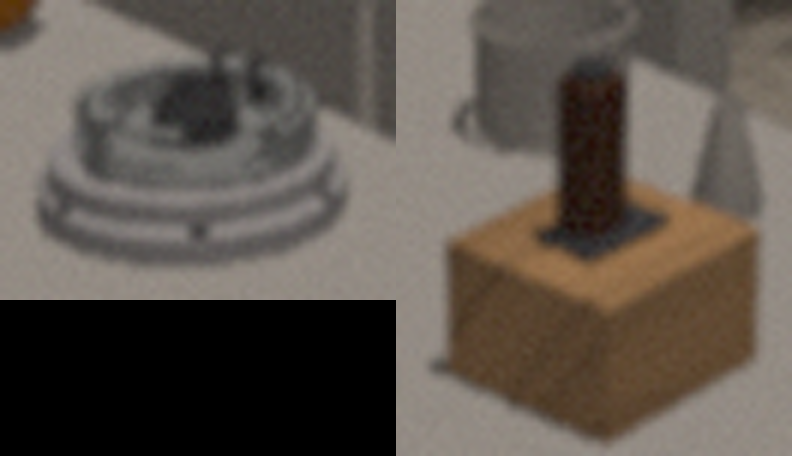

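The top crop shows the hinge at (130,65), the lip block at (183,278), the ring's free tip near (255,240) and the gap to its right. The block's top corners are at (462,87), (645,62), (668,250) and (490,278). The collar's long side runs up the picture, so the toe points to about world +x. Next I'll fit models to these.

```bash
cat > h.py <<'E'
import numpy as np,cv2
from scipy.optimize import least_squares
C={n:dict(np.load(f'{n}.npz')) for n in('top','side')}
def proj(n,X):
    c=C[n];p=np.atleast_2d(X)@c['R'].T+c['t'];return np.c_[c['fx']*p[:,0]/p[:,2]+c['cx'],c['fy']*p[:,1]/p[:,2]+c['cy']]
def ray(n,uv,z):
    c=C[n];d=c['R'].T@np.array([(uv[0]-c['cx'])/c['fx'],(uv[1]-c['cy'])/c['fy'],1]);o=-c['R'].T@c['t'];return o+d*(z-o[2])/d[2]
def raw(p,u0,v0,k=6): return np.array([u0+(p[0]+.5)/k-.5,v0+(p[1]+.5)/k-.5])
E
python3 - <<'E'
from h import *
print('cams',[(-C[n]['R'].T@C[n]['t']).round(3) for n in C])
T=[raw((x-396,y),364,180) for x,y in[(462,87),(645,62),(668,250),(490,278)]]
P=[ray('top',t,.045) for t in T]
print(np.round(P,4));print([np.linalg.norm(P[i]-P[i-1]).round(4) for i in range(4)],np.mean(P,0))
S=[raw((x-396,y),324,200) for x,y in[(450,243),(605,312),(757,235)]]
Q=[ray('side',s,.045) for s in S];print(np.round(Q,4),[np.linalg.norm(Q[i]-Q[i+1]).round(4) for i in range(2)])
S0=[raw((x-396,y),324,200) for x,y in[(450,360),(605,440),(755,355)]]
print(np.round([ray('side',s,0) for s in S0],4))
# block fit: corners order TL=(+x,+y) TR=(+x,-y) BR=(-x,-y) BL
loc=np.array([[35,32],[35,-32],[-35,-32],[-35,32]])/1e3
def W(p,xy,z):
    c,s=np.cos(p[2]),np.sin(p[2]);xy=np.atleast_2d(xy);return np.c_[p[0]+c*xy[:,0]-s*xy[:,1],p[1]+s*xy[:,0]+c*xy[:,1],np.full(len(xy),z)]
def f(p,which='b'):
    r=[]
    if 't' in which:r+=[(proj('top',W(p,loc,.045))-T).ravel()]
    if 's' in which:
        k=[3,2,1];r+=[(proj('side',W(p,loc[k],.045))-S).ravel(),(proj('side',W(p,loc[k],0))-S0).ravel()]
    return np.concatenate(r)
for w in('t','s','ts'):
    r=least_squares(lambda p:f(p,w),[.6,-.2,0]);print(w,r.x.round(4),'deg',np.degrees(r.x[2]).round(2),r.fun.round(1))
for x,y in[(130,65),(183,275)]:print(ray('top',raw((x,y),224,148),.045))
E
```

```text
cams [array([ 0.309, -0.054,  1.097]), array([-0.072, -0.842,  0.466])]
[[ 0.5111 -0.1857  0.045 ]
 [ 0.5214 -0.2513  0.045 ]
 [ 0.4537 -0.2584  0.045 ]
 [ 0.4426 -0.1952  0.045 ]]
[np.float64(0.0691), np.float64(0.0665), np.float64(0.0681), np.float64(0.0641)] [ 0.48218151 -0.22265552  0.045     ]
[[ 0.4428 -0.1994  0.045 ]
 [ 0.4495 -0.2614  0.045 ]
 [ 0.5165 -0.2545  0.045 ]] [np.float64(0.0624), np.float64(0.0673)]
[[ 0.4482 -0.1919  0.    ]
 [ 0.4531 -0.2579  0.    ]
 [ 0.5221 -0.2495  0.    ]]
t [ 0.4822 -0.2226  0.1409] deg 8.07 [ 0.2 -0.6 -0.9 -0.   0.4  0.8  0.3 -0.2]
s [ 0.4827 -0.2237  0.1064] deg 6.1 [-0.6 -1.  -0.  -0.8  0.7 -1.3 -0.3  1.4 -0.2  0.6  0.4  0.7]
ts [ 0.4825 -0.2231  0.127 ] deg 7.28 [ 0.6 -0.9 -0.4  0.   0.4  0.9  0.3 -0.5 -0.9 -0.8  0.2 -0.9  0.3 -1.6
 -0.6  1.6  0.   0.6  0.   0.3]
[0.58459897 0.09399327 0.045     ]
[0.50796424 0.07201823 0.045     ]
```

```bash
cat >> h.py <<'E'
def circ(x,y,r,z,n=180,a0=0,a1=2*np.pi):
    a=np.linspace(a0,a1,n);return np.c_[x+r*np.cos(a),y+r*np.sin(a),np.full(n,z)]
def hubpts(p,s=0):
    "p=x,y,yaw; s carrier shift. returns function local->world"
    c,si=np.cos(p[2]),np.sin(p[2])
    return lambda L:np.c_[p[0]+c*L[:,0]-si*L[:,1],p[1]+si*L[:,0]+c*L[:,1],L[:,2]]
E
python3 - <<'E'
from h import *
t=np.array([raw(p,224,148) for p in[(32,200),(362,190),(192,355),(290,327),(100,325),(345,265),(45,262)]])
s=np.array([raw(p,262,170) for p in[(38,215),(200,262),(347,200),(110,248),(290,245)]])
for z in(0,.004):
  def f(p): # nearest dist to projected circle outline
    r=[]
    for n,q in(('top',t),('side',s)):
        c=proj(n,circ(p[0],p[1],.06,z,720));r+=[np.min(np.linalg.norm(c-x,axis=1)) *np.sign(np.linalg.norm(x-c.mean(0))-np.linalg.norm(c[np.argmin(np.linalg.norm(c-x,axis=1))]-c.mean(0))) for x in q]
    return r
  r=least_squares(f,[.54,.075],diff_step=1e-3);print(z,r.x,np.round(r.fun,1))
p=[r.x[0],r.x[1],np.radians(30)]
def ov(p,s,name):
  w=hubpts(p)
  out=[]
  for n,(u,v,W,H) in(('top',(224,148,66,66)),('side',(262,170,66,50))):
    im=cv2.imread(f'{n}_raw.png')[v:v+H,u:u+W];k=6
    im=cv2.resize(im,None,fx=k,fy=k,interpolation=cv2.INTER_CUBIC);cl=im.copy()
    def d(L,col):
        q=(proj(n,w(L))-[u,v]+.5)*k-.5
        cv2.polylines(im,[q.round().astype(int)],False,col,1)
    d(circ(0,0,.06,0),(0,255,0)); d(circ(s,0,.017,.053),(255,0,0)); d(circ(s,0,.038,.0425,a0=-np.pi+np.radians(58),a1=np.pi-.0-np.radians(0)),(0,0,255)); d(circ(s,0,.038,.0425,20,np.pi,np.pi+np.radians(15)),(0,0,255))
    d(np.array([[s-.0405+.003,.007,.046],[s-.0375,.019,.046],[s-.047,.019,.05],[s-.047,.007,.05]]),(0,255,255))
    d(np.array([[s+.038,-.01,.0425],[s+.038,.01,.0425]]),(255,0,255));d(np.array([[s-.038,-.002,.0425],[s-.038,.002,.0425]]),(255,255,0))
    o=np.vstack([cl,im]) if 0 else np.hstack([cl,im]);out.append(o)
  cv2.imwrite(name,np.vstack(out)[:,:,:])
ov(p,0,'pics/ov1.png');print(cv2.imread('pics/ov1.png').shape)
E
python3 -c "
import cv2;im=cv2.imread('pics/ov1.png');cv2.imwrite('pics/ov1b.png',cv2.resize(im,(684,600)))"
```

```text
0 [0.54669831 0.07363895] [ 0.5  0.8  0.1  0.5 -0.1  0.7  0.5  0.  -0.5  0.1 -1.8 -0.5]
0.004 [0.54543284 0.07225197] [ 0.8  0.3 -0.2  0.1 -0.1  0.2  0.7  0.2  0.8  0.4 -0.6  0.8]
(696, 792, 3)
```

View pics/ov1b.png

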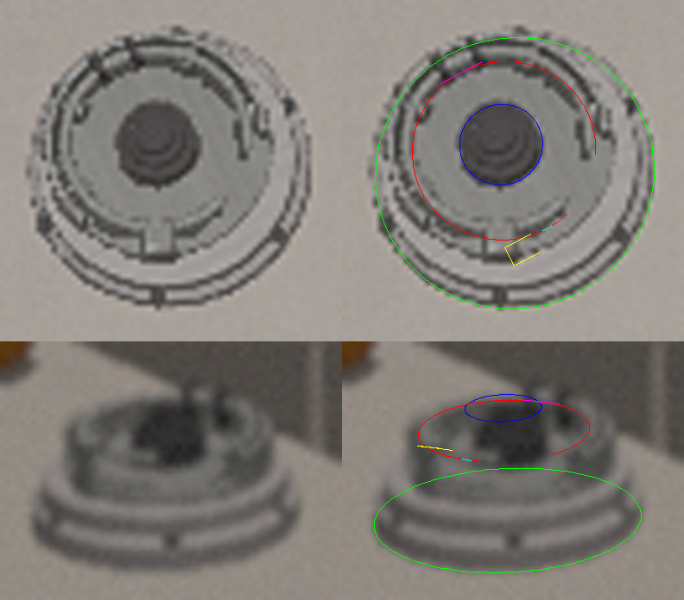

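Run:
```python
from h import *
# ov1b px -> 6x crop px factor 792/684
for X in [(.5846,.094,.045),(.5846,.094,.055),(.508,.072,.05)]:
    q=(proj('side',X)[0]-[262,170]+.5)*6-.5;print(X,q*684/792+[0,342])
ims=[]
for n,(u,v,W,H) in(('top',(226,150,60,58)),('side',(264,172,62,46))):
    im=cv2.imread(f'{n}_raw.png')[v:v+H,u:u+W]
    im=cv2.resize(im,None,fx=8 if n=='side' else 10,fy=8 if n=='side' else 10,interpolation=cv2.INTER_LANCZOS4)
    g=cv2.cvtColor(im,6);ims.append(cv2.createCLAHE(3,(4,4)).apply(g))
cv2.imwrite('pics/z_top.png',ims[0]);cv2.imwrite('pics/z_side.png',ims[1])
```

```text
(0.5846, 0.094, 0.045) [204.42420426 392.14475195]
(0.5846, 0.094, 0.055) [203.66397231 371.59620642]
(0.508, 0.072, 0.05) [ 90.80519993 434.75519942]
```

View pics/z_top.png

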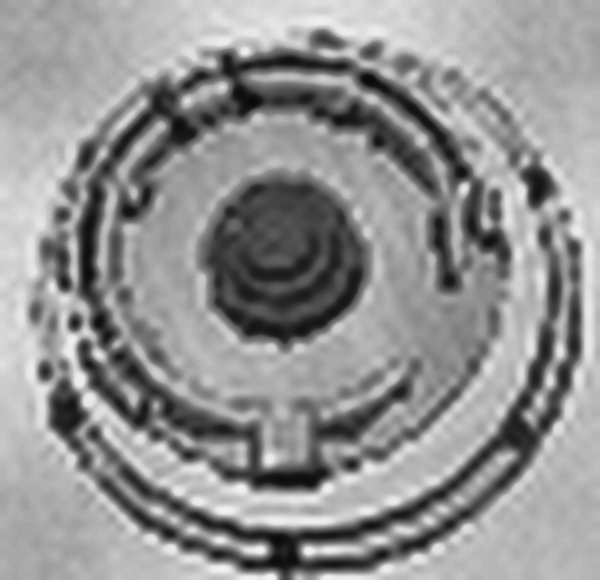

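Run:
```python
from h import *
R=lambda p:np.array([226+(p[0]+.5)/10-.5,150+(p[1]+.5)/10-.5])
obs={'tip':((414,378),(-.0367,-.010,.0440)),'end2':((450,283),(-.0196,-.0326,.0425)),'hinge':((203,92),(.038,0,.046)),'lipin':((285,405),(-.0375,.013,.050)),'boss':((285,250),(0,0,.053))}
for k,(o,l) in obs.items():print(k,ray('top',R(o),l[2]).round(4))
def f(p,free,ret=0):
    x,y=(p[2],p[3]) if free else(.5457,.0724)
    w=hubpts((x,y,p[0]));r=[]
    for k,(o,l) in obs.items(): r.append(proj('top',w(np.array([[l[0]+(0 if free else p[1]),l[1],l[2]]])))[0]-R(o))
    return np.array(r) if ret else np.ravel(r)
for free,p0 in((0,[.4,0]),(1,[.4,0,.5457,.0724])):
    r=least_squares(lambda p:f(p,free),p0);print(free,np.degrees(r.x[0]),r.x);print(f(r.x,free,1).round(1).tolist())
```

```text
tip [0.5219 0.0451 0.044 ]
end2 [0.5432 0.0382 0.0425]
hinge [0.5836 0.0925 0.046 ]
lipin [0.5143 0.0718 0.05  ]
boss [0.5474 0.0727 0.053 ]
0 26.147519628801675 [0.45636031 0.00425241]
[[-1.9, 0.4], [0.9, -1.4], [0.7, 0.0], [1.0, 1.9], [-0.7, -1.0]]
1 26.156890767523176 [0.45652387 7.48286237 0.54950544 0.07429541]
[[-1.9, 0.4], [0.9, -1.4], [0.7, 0.0], [1.0, 2.0], [-0.7, -1.0]]
```

View pics/z_side.png

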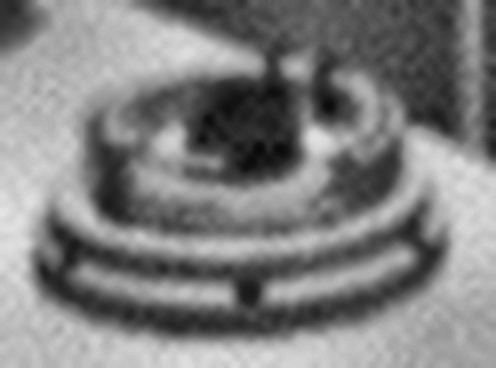

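Run:
```python
from h import *
R=lambda p:np.array([226+(p[0]+.5)/10-.5,150+(p[1]+.5)/10-.5])
obs={'tip':((414,378),(-.0367,-.010,.0440)),'end2':((450,283),(-.0196,-.0326,.0425)),'hinge':((203,92),(.038,0,.046)),'lipin':((285,403),(-.0352,.0128,.050)),'boss':((285,250),(0,0,.053))}
def f(p,free,ret=0):
    x,y=(p[2],p[3]) if free else(.5457,.0724)
    w=hubpts((x,y,p[0]));r=[]
    for k,(o,l) in obs.items(): r.append(proj('top',w(np.array([[l[0]+(0 if free else p[1]),l[1],l[2]]])))[0]-R(o))
    return np.array(r) if ret else np.ravel(r)
for free,p0 in((0,[.4,0]),(1,[.4,0,.5457,.0724])):
    r=least_squares(lambda p:f(p,free),p0);print(free,np.degrees(r.x[0]),r.x);print(f(r.x,free,1).round(1).tolist())
p=[.5457,.0724,r.x[0]];print('yaw',p[2])
w=hubpts(p);print('hook s=0',w(np.array([[-.038,0,.0425]])), 'carrier from fit', r.x[2:])
# overlay
im=cv2.imread('pics/z_top.png')
w=hubpts((r.x[2],r.x[3],p[2]))
def d(L,col):
    q=(proj('top',w(L))-[226,150]+.5)*10-.5;cv2.polylines(im,[q.round().astype(int)],False,col,1)
for rr in(.0355,.0405): d(circ(0,0,rr,.0425,200,-np.pi+np.radians(58),np.pi+np.radians(15)),(0,0,255))
d(circ(0,0,.017,.053),(255,0,0));d(circ(0,0,.047,.028),(0,255,0));d(np.array([[-.038,-.003,.045],[-.038,.003,.045]]),(0,255,255));d(np.array([[.038,-.008,.0425],[.038,.008,.0425]]),(255,0,255))
cv2.imwrite('pics/ov2.png',im)
```

```text
0 26.54561970804545 [0.46330847 0.00382189]
[[-1.7, 0.5], [1.0, -1.3], [0.7, 0.2], [0.9, 1.3], [-0.6, -0.8]]
1 26.578292321916543 [ 0.46387871 -7.48218598  0.54907773  0.07418166]
[[-1.7, 0.5], [1.0, -1.3], [0.6, 0.3], [0.8, 1.3], [-0.7, -0.8]]
yaw 0.4638787105749723
hook s=0 [[0.5117157  0.05539803 0.0425    ]] carrier from fit [0.54907773 0.07418166]
```

View pics/ov2.png

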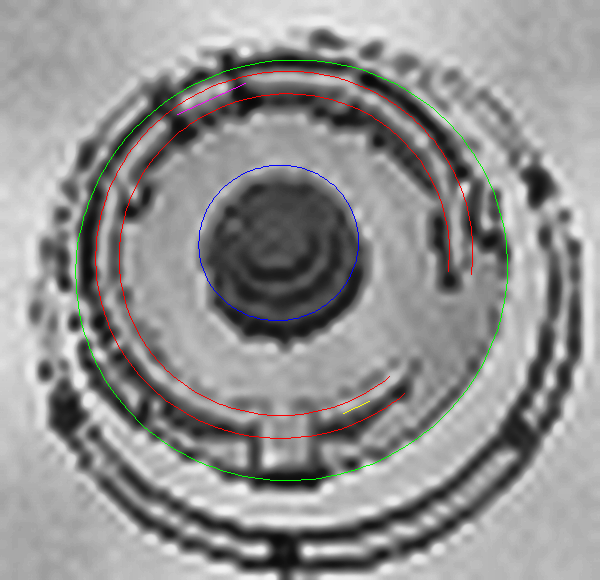

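The overlay fits: ring at yaw ≈26.6°, carrier centre ≈(0.549, 0.074), hook ≈(0.515, 0.057). I'll plan the transit clear of the torch, with the fingers closing along the pick's x so they resist the pushing moment.

```bash
cat >> h.py <<'E'
def rel(pts,heading_y_deg=None,ref=None):
    "world TCP points -> dp in current tool axes; tool-z turn to bring tool y to heading"
    from rig import observe
    s=observe();R=np.array(s['tcp_rot']);p=np.array(s['tool_pos']) if ref is None else np.array(ref)
    for q in pts: print(np.round(R.T@(np.array(q)-p),4).tolist())
    h=np.degrees(np.arctan2(R[1,1],R[0,1]));print('t',round(s['time'],2),'pos',p.round(4),'heading',h.round(2),'z',R[:,2].round(4),'F',np.round(s['force'],2),'w',s['gripper_width'])
    if heading_y_deg is not None:
        d=(heading_y_deg-h+180)%360-180;Rt=np.c_[[np.sin(np.radians(heading_y_deg)),-np.cos(np.radians(heading_y_deg)),0],[np.cos(np.radians(heading_y_deg)),np.sin(np.radians(heading_y_deg)),0],[0,0,-1]]
        from scipy.spatial.transform import Rotation as Ro
        print('rot',Ro.from_matrix(R.T@Rt).as_rotvec().round(4).tolist())
E
python3 - <<'E'
from h import *
rel([(.21,.545,.26),(.33,.30,.30),(.45,-.1,.30)],187.3)
E
```

```text
[0.0803, 0.0961, -0.0547]
[0.253, 0.3074, -0.0943]
[0.461, 0.6695, -0.0938]
t 0.1 pos [0.1537 0.6568 0.2051] heading -103.17 z [-2.0e-04 -1.5e-03 -1.0e+00] F [ 0.72 -0.18  0.32] w 0.08525025435083519Traceback (most recent call last):
  File "<stdin>", line 2, in <module>
  File "h.py", line 24, in rel
    print('rot',Ro.from_matrix(R.T@Rt).as_rotvec().round(4).tolist())
                ~~~~~~~~~~~~~~^^^^^^^^
  File "scipy/spatial/transform/_rotation.pyx", line 1143, in scipy.spatial.transform._rotation.Rotation.from_matrix
ValueError: Non-positive determinant (left-handed or null coordinate frame) in rotation matrix 0: [[-3.49702210e-01 -9.36860894e-01 -1.69329888e-04]
 [-9.36859764e-01  3.49702059e-01 -1.50075524e-03]
 [-1.46521391e-03  3.66179065e-04  9.99998860e-01]].
```

```bash
sed -i 's/\[np.sin(np.radians(heading_y_deg)),-np.cos(np.radians(heading_y_deg)),0\]/[-np.sin(np.radians(heading_y_deg)),np.cos(np.radians(heading_y_deg)),0]/' h.py
python3 -m inch '[{"dp":[0.04,0.045,-0.03],"rotation":[0,0,0.1]},{"dp":[0.075,0.09,-0.06],"rotation":[0,0,0.25]},{"dp":[0.11,0.135,-0.085],"rotation":[0,0,0.4]},{"dp":[0.145,0.18,-0.095],"rotation":[0,0,0.55]},{"dp":[0.18,0.225,-0.095],"rotation":[0,0,0.7]}]' 0.05
python3 - <<'E'
from h import *
rel([(.33,.30,.30),(.45,-.1,.30)],187.3)
E
```

```text
time: 0.72
tool_pos: [0.2784, 0.3956, 0.302]
tcp_rot: [[0.594, -0.804, 0.001], [-0.804, -0.594, 0.002], [-0.001, -0.002, -1.0]]
force: [0.5, 0.1, 0.8]
gripper_width: 0.0501
finger_force: 0.0
[0.1075, 0.0153, 0.0019]
[0.5005, 0.1565, 0.0012]
t 0.72 pos [0.2784 0.3956 0.302 ] heading -143.54 z [ 6.0e-04  1.8e-03 -1.0e+00] F [0.5  0.08 0.84] w 0.05009742836171951
rot [-0.0013, 0.0015, 0.509]
```

```bash
python3 -m inch '[{"dp":[0.054,0.008,0],"rotation":[0,0,0.1]},{"dp":[0.108,0.015,0],"rotation":[0,0,0.2]},{"dp":[0.163,0.035,0],"rotation":[0,0,0.3]},{"dp":[0.22,0.055,0],"rotation":[0,0,0.4]},{"dp":[0.276,0.075,0],"rotation":[-0.0013,0.0015,0.509]}]'
python3 - <<'E'
from h import *
rel([(.45,-.1,.28),(.477,-.2235,.2)],187.3)
E
```

```text
time: 1.35
tool_pos: [0.3826, 0.1291, 0.3011]
tcp_rot: [[0.129, -0.992, -0.0], [-0.992, -0.129, -0.001], [0.001, 0.001, -1.0]]
force: [1.8, 0.2, -0.1]
gripper_width: 0.05
finger_force: 0.0
[0.2359, -0.0373, 0.0214]
[0.3617, -0.0482, 0.1015]
t 1.35 pos [0.3826 0.1291 0.3011] heading -172.6 z [-4.0e-04 -1.4e-03 -1.0e+00] F [ 1.84  0.2  -0.07] w 0.049959262004708675
rot [0.0005, -0.0014, 0.0017]
```

```bash
python3 -m inch '[{"dp":[0.06,-0.008,0.005],"rotation":[0,0,0]},{"dp":[0.12,-0.018,0.01],"rotation":[0,0,0]},{"dp":[0.18,-0.028,0.03],"rotation":[0,0,0]},{"dp":[0.24,-0.036,0.05],"rotation":[0,0,0]},{"dp":[0.3,-0.042,0.07],"rotation":[0.0005,-0.0014,0.0017]}]'
python3 - <<'E'
from h import *
rel([(.477,-.2235,.15)],187.3)
E
```

```text
time: 1.98
tool_pos: [0.463, -0.1594, 0.2321]
tcp_rot: [[0.13, -0.992, 0.0], [-0.992, -0.13, -0.0], [0.0, -0.0, -1.0]]
force: [0.8, 0.9, 1.0]
gripper_width: 0.0497
finger_force: 0.0
[0.0653, -0.0055, 0.0821]
t 1.98 pos [ 0.463  -0.1594  0.2321] heading -172.54 z [ 1.e-04 -2.e-04 -1.e+00] F [0.83 0.94 0.96] w 0.04974120235933053
rot [-0.0001, -0.0003, 0.0028]
```

```bash
python3 -m inch '[{"dp":[0.03,-0.003,0.03],"rotation":[0,0,0]},{"dp":[0.0653,-0.0055,0.06],"rotation":[0,0,0]},{"dp":[0.0653,-0.0055,0.09],"rotation":[0,0,0.003]},{"dp":[0.0653,-0.0055,0.1],"rotation":[0,0,0.003]},{"dp":[0.0653,-0.0055,0.1],"rotation":[0,0,0.003]}]'
python3 - <<'E'
from h import *
print('handle top',ray('top',raw((600-396,152),364,180),.099),ray('side',raw((597-396,68),324,200),.099))
print('collar ctr',ray('top',raw((570-396,168),364,180),.049),'slot->pick expected collar (.4825,-.223)')
rel([(.477,-.2235,.057)],187.3)
from rig import get_image
a=[]
for n,(u,v) in(('top',(364,170)),('side',(310,160))):
    d=get_image(n);a.append(cv2.resize(d['img'][v:v+100,u:u+80,::-1],None,fx=5,fy=5,interpolation=cv2.INTER_CUBIC))
cv2.imwrite('pics/g1.png',np.hstack(a))
E
```

```text
time: 2.6
tool_pos: [0.4767, -0.2213, 0.1326]
tcp_rot: [[0.128, -0.992, -0.001], [-0.992, -0.128, -0.0], [0.0, 0.001, -1.0]]
force: [0.2, -0.0, 1.6]
gripper_width: 0.0499
finger_force: 0.0
handle top [ 0.47921794 -0.22547718  0.099     ] [ 0.48082731 -0.22215701  0.099     ]
collar ctr [ 0.48179852 -0.2233337   0.049     ] slot->pick expected collar (.4825,-.223)
[0.0022, -0.0001, 0.0756]
t 2.6 pos [ 0.4767 -0.2213  0.1326] heading -172.67 z [-1.3e-03 -5.0e-04 -1.0e+00] F [ 0.2  -0.01  1.56] w 0.049880920025261434
rot [0.0014, -0.0003, 0.0005]
```

View pics/g1.png

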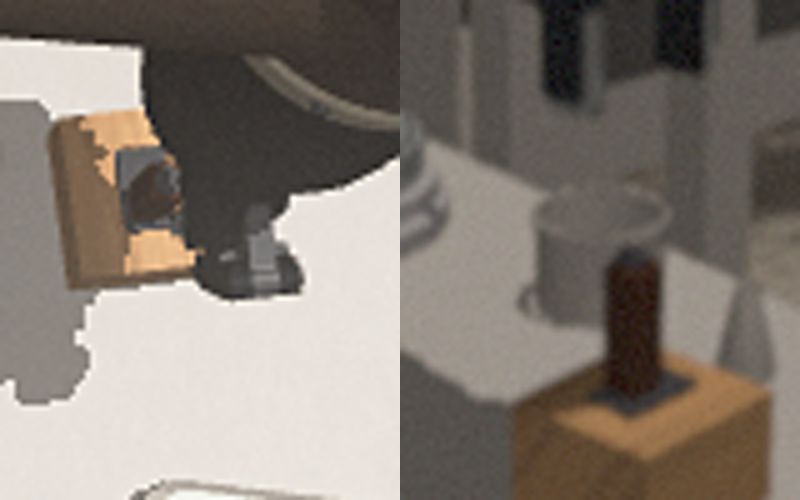

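Side view: the fingers at (570,90) and (680,60) straddle the handle at (635,260), centred. Now down and grip.

```bash
python3 -m inch '[{"dp":[0.0022,-0.0015,0.025],"rotation":[0.0014,0,0]},{"dp":[0.0022,-0.0015,0.05],"rotation":[0.0014,0,0]},{"dp":[0.0022,-0.0015,0.07],"rotation":[0.0014,0,0]},{"dp":[0.0022,-0.0015,0.075],"rotation":[0.0014,0,0]},{"dp":[0.0022,-0.0015,0.075],"rotation":[0.0014,0,0]}]'
python3 -m inch '[{"dp":[0,0,0],"rotation":[0,0,0]},{"dp":[0,0,0],"rotation":[0,0,0]},{"dp":[0,0,0],"rotation":[0,0,0]},{"dp":[0,0,0],"rotation":[0,0,0]},{"dp":[0,0,0],"rotation":[0,0,0]}]' 0.005 60
python3 -m inch '[{"dp":[0,0,0],"rotation":[0,0,0]},{"dp":[0,0,0],"rotation":[0,0,0]},{"dp":[0,0,0],"rotation":[0,0,0]},{"dp":[0,0,0],"rotation":[0,0,0]},{"dp":[0,0,0],"rotation":[0,0,0]}]'
python3 -c "
from h import *
rel([(.477,-.2235,.2)],187.3)"
```

```text
time: 3.32
tool_pos: [0.4793, -0.2234, 0.0587]
tcp_rot: [[0.128, -0.992, 0.002], [-0.992, -0.128, -0.001], [0.001, -0.002, -1.0]]
force: [0.3, -0.1, 0.5]
gripper_width: 0.0504
finger_force: 0.0
time: 3.95
tool_pos: [0.479, -0.2236, 0.0585]
tcp_rot: [[0.127, -0.992, 0.002], [-0.992, -0.127, -0.001], [0.001, -0.002, -1.0]]
force: [-1.7, 1.0, 6.2]
gripper_width: 0.0145
finger_force: 61.9
time: 4.58
tool_pos: [0.479, -0.2236, 0.0585]
tcp_rot: [[0.127, -0.992, 0.002], [-0.992, -0.127, -0.001], [0.001, -0.002, -1.0]]
force: [-1.5, 0.7, 6.3]
gripper_width: 0.0146
finger_force: 61.9
[-0.0003, 0.0017, -0.1415]
t 4.58 pos [ 0.479  -0.2236  0.0585] heading -172.69 z [ 2.1e-03 -5.0e-04 -1.0e+00] F [-1.48  0.67  6.31] w 0.014554710666470069
rot [-0.002, -0.0008, 0.0001]
```

```bash
python3 -m inch '[{"dp":[0,0,-0.02],"rotation":[0,0,0]},{"dp":[0,0,-0.05],"rotation":[0,0,0]},{"dp":[0,0,-0.085],"rotation":[0,0,0]},{"dp":[0,0,-0.115],"rotation":[0,0,0]},{"dp":[0,0,-0.125],"rotation":[0,0,0]}]'
cat >> h.py <<'E'
HUB=(.5457,.0724,.464)
def hl(x,y,z): return hubpts(HUB)(np.array([[x,y,z]]))[0]   # hub local -> world
def hub(p):
    d=np.array(p[:2])-HUB[:2];c,s=np.cos(HUB[2]),np.sin(HUB[2]);return np.r_[c*d[0]+s*d[1],-s*d[0]+c*d[1],p[2]]
E
python3 -c "
from h import *
print(hl(-.078,-.001,.0))
rel([hl(-.078,-.001,.183),hl(-.078,-.001,.0875)],206.6)"
```

```text
time: 5.2
tool_pos: [0.4793, -0.2236, 0.1845]
tcp_rot: [[0.127, -0.992, 0.004], [-0.992, -0.127, -0.001], [0.001, -0.004, -1.0]]
force: [0.4, 0.5, -1.8]
gripper_width: 0.0144
finger_force: 61.1
[0.4763945  0.03659849 0.        ]
[-0.2584, -0.0301, 0.0014]
[-0.2585, -0.0297, 0.0969]
t 5.2 pos [ 0.4793 -0.2236  0.1845] heading -172.7 z [ 4.1e-03 -5.0e-04 -1.0e+00] F [ 0.44  0.54 -1.81] w 0.014449875616653854
rot [-0.0038, -0.0017, -0.3369]
```

```bash
python3 -m inch '[{"dp":[-0.05,-0.006,0],"rotation":[0,0,-0.06]},{"dp":[-0.105,-0.012,0],"rotation":[0,0,-0.13]},{"dp":[-0.16,-0.018,0],"rotation":[0,0,-0.2]},{"dp":[-0.215,-0.025,0],"rotation":[-0.002,-0.001,-0.27]},{"dp":[-0.2585,-0.03,0.001],"rotation":[-0.0038,-0.0017,-0.337]}]'
python3 -m inch '[{"dp":[0,0,0.03],"rotation":[0,0,0]},{"dp":[0,0,0.06],"rotation":[0,0,0]},{"dp":[0,0,0.08],"rotation":[0,0,0]},{"dp":[0,0,0.08],"rotation":[0,0,0]},{"dp":[0,0,0.08],"rotation":[0,0,0]}]'
cat >> h.py <<'E'
def feel(n=8):
    from rig import observe,get_image
    F=[];M=[]
    for i in range(n):
        get_image('top');s=observe();F.append(s['force']);M.append(s['ft_torque'])
    c,si=np.cos(HUB[2]),np.sin(HUB[2]);F=np.array(F);L=np.c_[c*F[:,0]+si*F[:,1],-si*F[:,0]+c*F[:,1],F[:,2]]
    print('t',round(s['time'],2),'F hub',L.mean(0).round(2),'sd',L.std(0).round(2),'M',np.mean(M,0).round(3),'hub tcp',hub(s['tool_pos']).round(4))
E
python3 -c "
from h import *
feel()
rel([hl(-.078,-.001,.0875),hl(-.055,-.001,.0875)],206.6)"
```

```text
time: 5.82
tool_pos: [0.4747, 0.0387, 0.1809]
tcp_rot: [[0.45, -0.893, -0.004], [-0.893, -0.45, 0.0], [-0.002, 0.003, -1.0]]
force: [1.4, -0.0, -1.2]
gripper_width: 0.0143
finger_force: 61.0
time: 6.45
tool_pos: [0.4754, 0.0368, 0.102]
tcp_rot: [[0.448, -0.894, -0.003], [-0.894, -0.448, 0.0], [-0.001, 0.002, -1.0]]
force: [0.6, 0.3, -1.3]
gripper_width: 0.0143
finger_force: 61.1
t 6.85 F hub [-0.38 -0.16 -1.  ] sd [0.3  0.31 0.38] M [-0.012  0.001  0.016] hub tcp [-0.0789 -0.0003  0.102 ]
[0.0007, -0.0009, 0.0145]
[0.0007, -0.0239, 0.0144]
t 6.85 pos [0.4753 0.0368 0.102 ] heading -153.4 z [-2.4e-03  6.0e-04 -1.0e+00] F [-0.45 -0.43 -1.07] w 0.014000628280187567
rot [0.0019, 0.0016, -0.0]
```

```bash
python3 -m inch '[{"dp":[0.0007,0,0.006],"rotation":[0.002,0.0016,0]},{"dp":[0.0007,0,0.0145],"rotation":[0.002,0.0016,0]},{"dp":[0.0007,-0.008,0.0145],"rotation":[0.002,0.0016,0]},{"dp":[0.0007,-0.016,0.0145],"rotation":[0.002,0.0016,0]},{"dp":[0.0007,-0.018,0.0145],"rotation":[0.002,0.0016,0]}]'
python3 -c "
from h import *
feel()"
```

```text
time: 7.48
tool_pos: [0.4924, 0.0447, 0.0871]
tcp_rot: [[0.448, -0.894, -0.0], [-0.894, -0.448, -0.0], [0.0, 0.0, -1.0]]
force: [-0.0, 0.1, 0.1]
gripper_width: 0.0144
finger_force: 61.0
t 7.88 F hub [-0.18 -0.2  -0.79] sd [0.39 0.52 0.57] M [-0.007 -0.007  0.   ] hub tcp [-0.0612 -0.001   0.0872]
```

```bash
python3 -m inch '[{"dp":[0,-0.002,0],"rotation":[0,0,0]},{"dp":[0,-0.004,0],"rotation":[0,0,0]},{"dp":[0,-0.006,0],"rotation":[0,0,0]},{"dp":[0,-0.008,0],"rotation":[0,0,0]},{"dp":[0,-0.009,0],"rotation":[0,0,0]}]'
python3 -c "
from h import *
feel(5)"
python3 -m inch '[{"dp":[0,-0.001,0],"rotation":[0,0,0]},{"dp":[0,-0.002,0],"rotation":[0,0,0]},{"dp":[0,-0.003,0],"rotation":[0,0,0]},{"dp":[0,-0.003,0],"rotation":[0,0,0]},{"dp":[0,-0.003,0],"rotation":[0,0,0]}]'
python3 -c "
from h import *
feel(5)"
```

```text
time: 8.5
tool_pos: [0.4997, 0.0483, 0.087]
tcp_rot: [[0.448, -0.894, -0.001], [-0.894, -0.448, -0.0], [-0.0, 0.001, -1.0]]
force: [1.5, -0.5, -1.1]
gripper_width: 0.0145
finger_force: 61.0
t 8.75 F hub [-0.49  0.03 -0.7 ] sd [0.45 0.38 0.36] M [ 0.015 -0.014  0.026] hub tcp [-0.0521 -0.0009  0.0871]
time: 9.38
tool_pos: [0.5022, 0.0496, 0.0871]
tcp_rot: [[0.448, -0.894, -0.001], [-0.894, -0.448, -0.0], [-0.0, 0.001, -1.0]]
force: [-0.8, -0.5, -1.4]
gripper_width: 0.0144
finger_force: 61.0
t 9.62 F hub [-0.25 -0.12 -0.66] sd [0.4  0.52 0.49] M [-0.01  -0.003  0.003] hub tcp [-0.0491 -0.0009  0.0871]
```

```bash
python3 -m inch '[{"dp":[0,-0.001,0],"rotation":[0,0,0]},{"dp":[0,-0.002,0],"rotation":[0,0,0]},{"dp":[0,-0.003,0],"rotation":[0,0,0]},{"dp":[0,-0.004,0],"rotation":[0,0,0]},{"dp":[0,-0.004,0],"rotation":[0,0,0]}]'
python3 -c "
from h import *
feel(5)"
python3 -m inch '[{"dp":[0,-0.001,0],"rotation":[0,0,0]},{"dp":[0,-0.002,0],"rotation":[0,0,0]},{"dp":[0,-0.002,0],"rotation":[0,0,0]},{"dp":[0,-0.002,0],"rotation":[0,0,0]},{"dp":[0,-0.002,0],"rotation":[0,0,0]}]'
python3 -c "
from h import *
feel(5)"
```

```text
time: 10.25
tool_pos: [0.5059, 0.0514, 0.0871]
tcp_rot: [[0.448, -0.894, -0.001], [-0.894, -0.448, -0.0], [-0.0, 0.001, -1.0]]
force: [-0.4, -0.0, -1.0]
gripper_width: 0.0146
finger_force: 61.0
t 10.5 F hub [-0.04  0.31 -0.52] sd [0.45 0.37 0.87] M [0.008 0.004 0.001] hub tcp [-0.0451 -0.001   0.0871]
time: 11.12
tool_pos: [0.5076, 0.0523, 0.0871]
tcp_rot: [[0.448, -0.894, -0.001], [-0.894, -0.448, -0.0], [-0.0, 0.001, -1.0]]
force: [0.1, 0.3, -0.6]
gripper_width: 0.014
finger_force: 61.0
t 11.38 F hub [-0.16  0.34 -0.8 ] sd [0.55 0.53 0.52] M [-0.013  0.018  0.012] hub tcp [-0.043  -0.001   0.0871]
```

```bash
for i in 1 2; do python3 -m inch '[{"dp":[0,-0.0007,0],"rotation":[0,0,0]},{"dp":[0,-0.0015,0],"rotation":[0,0,0]},{"dp":[0,-0.0015,0],"rotation":[0,0,0]},{"dp":[0,-0.0015,0],"rotation":[0,0,0]},{"dp":[0,-0.0015,0],"rotation":[0,0,0]}]' >/dev/null
python3 -c "
from h import *
feel(5)"; done
```

```text
t 12.25 F hub [ 0.25  0.76 -0.42] sd [0.22 0.47 0.44] M [-0.003  0.005  0.004] hub tcp [-0.0416 -0.001   0.0871]
t 13.12 F hub [-0.15  0.52 -0.79] sd [0.66 0.89 0.56] M [ 0.012  0.009 -0.004] hub tcp [-0.04   -0.001   0.0871]
```

```bash
for i in 1 2; do python3 -m inch '[{"dp":[0,-0.0007,0],"rotation":[0,0,0]},{"dp":[0,-0.0015,0],"rotation":[0,0,0]},{"dp":[0,-0.0015,0],"rotation":[0,0,0]},{"dp":[0,-0.0015,0],"rotation":[0,0,0]},{"dp":[0,-0.0015,0],"rotation":[0,0,0]}]' >/dev/null
python3 -c "
from h import *
feel(5)"; done
```

```text
t 14.0 F hub [ 0.06  0.19 -0.86] sd [0.29 0.48 0.59] M [0.014 0.016 0.007] hub tcp [-0.0386 -0.001   0.0871]
t 14.88 F hub [-1.5  -0.1  -0.27] sd [0.5  0.48 0.58] M [-0.328  0.61   0.016] hub tcp [-0.0372 -0.0009  0.087 ]
```

Contact at tool x ≈ -0.038 in the hub frame, which is 5 mm from the mean and matches the picture. Pushing inward in small steps.

```bash
for i in 1 2; do python3 -m inch '[{"dp":[0,-0.0007,0],"rotation":[0,0,0]},{"dp":[0,-0.0015,0],"rotation":[0,0,0]},{"dp":[0,-0.0015,0],"rotation":[0,0,0]},{"dp":[0,-0.0015,0],"rotation":[0,0,0]},{"dp":[0,-0.0015,0],"rotation":[0,0,0]}]' >/dev/null
python3 -c "
from h import *
feel(5)"; done
```

```text
t 15.75 F hub [-4.1  -1.   -0.35] sd [0.52 0.49 0.76] M [-1.151  1.467 -0.029] hub tcp [-0.0358 -0.001   0.087 ]
t 16.62 F hub [-5.24 -1.34 -0.05] sd [0.45 0.51 0.36] M [-1.661  1.779 -0.007] hub tcp [-0.0346 -0.0011  0.0869]
```

```bash
for i in 1 2; do python3 -m inch '[{"dp":[0,-0.0007,0],"rotation":[0,0,0]},{"dp":[0,-0.0015,0],"rotation":[0,0,0]},{"dp":[0,-0.0016,0],"rotation":[0,0,0]},{"dp":[0,-0.0016,0],"rotation":[0,0,0]},{"dp":[0,-0.0016,0],"rotation":[0,0,0]}]' >/dev/null
python3 -c "
from h import *
feel(5)"; done
```

```text
t 17.5 F hub [-6.19 -2.24  0.97] sd [0.36 0.49 0.36] M [-2.1    2.071 -0.018] hub tcp [-0.0335 -0.0012  0.0869]
t 18.38 F hub [-7.77 -2.65  1.37] sd [0.54 0.56 0.43] M [-2.481  2.348 -0.034] hub tcp [-0.0324 -0.0013  0.0867]
```

```bash
python3 -m inch '[{"dp":[0.0003,-0.0005,0],"rotation":[0,0,0]},{"dp":[0.0005,-0.001,0],"rotation":[0,0,0]},{"dp":[0.0006,-0.0018,0],"rotation":[0,0,0]},{"dp":[0.0006,-0.0018,0],"rotation":[0,0,0]},{"dp":[0.0006,-0.0018,0],"rotation":[0,0,0]}]' >/dev/null
python3 -c "
from h import *
feel(5)
rel([])"
```

```text
t 19.25 F hub [-8.35 -2.26  1.7 ] sd [0.46 0.55 0.68] M [-2.656  2.669 -0.028] hub tcp [-0.031  -0.002   0.0867]
t 19.25 pos [0.5189 0.0568 0.0867] heading -153.41 z [-0.0036 -0.0022 -1.    ] F [-6.79 -6.26  0.94] w 0.014422863370249686
```

```bash
python3 -m inch '[{"dp":[0.0003,-0.0005,0],"rotation":[0,0,0]},{"dp":[0.0003,-0.001,0],"rotation":[0,0,0]},{"dp":[0.0003,-0.001,-0.001],"rotation":[0,0,0]},{"dp":[0.0003,-0.001,-0.0025],"rotation":[0,0,0]},{"dp":[0.0003,-0.001,-0.0035],"rotation":[0,0,0]}]' >/dev/null
python3 -c "
from h import *
feel(5)
rel([])"
```

```text
t 20.12 F hub [-8.33 -2.56 -0.76] sd [0.4  0.26 0.83] M [-2.644  2.801 -0.02 ] hub tcp [-0.0306 -0.0021  0.0897]
t 20.12 pos [0.5193 0.0568 0.0897] heading -153.43 z [-0.0049 -0.0025 -1.    ] F [-6.6  -6.54  0.35] w 0.014523677683435718
```

```bash
python3 -m inch '[{"dp":[0.0002,-0.0008,-0.0005],"rotation":[0,0,0]},{"dp":[0.0002,-0.0012,-0.001],"rotation":[0,0,0]},{"dp":[0.0002,-0.0012,-0.0015],"rotation":[0,0,0]},{"dp":[0.0002,-0.0012,-0.002],"rotation":[0,0,0]},{"dp":[0.0002,-0.0012,-0.0025],"rotation":[0,0,0]}]' >/dev/null
python3 -c "
from h import *
feel(5)"
python3 -m inch '[{"dp":[0,0,-0.0003],"rotation":[0,0,0]},{"dp":[0,0,-0.0006],"rotation":[0,0,0]},{"dp":[0,0,-0.001],"rotation":[0,0,0]},{"dp":[0,0,-0.0015],"rotation":[0,0,0]},{"dp":[0,0,-0.0015],"rotation":[0,0,0]}]' >/dev/null
python3 -c "
from h import *
feel(5)"
```

```text
t 21.0 F hub [-8.83 -2.54 -1.13] sd [0.52 0.4  0.76] M [-2.805  2.982 -0.03 ] hub tcp [-0.0298 -0.0024  0.092 ]
t 21.88 F hub [-8.63 -2.64 -0.76] sd [0.63 0.58 0.37] M [-2.762  2.985 -0.017] hub tcp [-0.0297 -0.0024  0.0936]
```

```bash
python3 -m inch '[{"dp":[0,0,-0.0005],"rotation":[0,0,0]},{"dp":[0,0,-0.001],"rotation":[0,0,0]},{"dp":[0,0,-0.0015],"rotation":[0,0,0]},{"dp":[0,0,-0.002],"rotation":[0,0,0]},{"dp":[0,0,-0.002],"rotation":[0,0,0]}]' >/dev/null
python3 -c "
from h import *
feel(4)"
python3 -m inch '[{"dp":[0,0,-0.0005],"rotation":[0,0,0]},{"dp":[0,0,-0.001],"rotation":[0,0,0]},{"dp":[0,0,-0.0015],"rotation":[0,0,0]},{"dp":[0,0,-0.002],"rotation":[0,0,0]},{"dp":[0,0,-0.002],"rotation":[0,0,0]}]' >/dev/null
python3 -c "
from h import *
feel(4)"
```

```text
t 22.7 F hub [-9.25 -2.65 -0.66] sd [0.31 0.36 0.34] M [-2.730e+00  2.961e+00 -1.000e-03] hub tcp [-0.0296 -0.0024  0.0956]
t 23.52 F hub [-8.69 -2.68 -0.63] sd [0.49 0.65 0.31] M [-2.661  2.92  -0.006] hub tcp [-0.0294 -0.0024  0.0977]
```

```bash
python3 -m inch '[{"dp":[0,0,-0.001],"rotation":[0,0,0]},{"dp":[0,0,-0.002],"rotation":[0,0,0]},{"dp":[0,0,-0.003],"rotation":[0,0,0]},{"dp":[0,0,-0.003],"rotation":[0,0,0]},{"dp":[0,0,-0.003],"rotation":[0,0,0]}]' >/dev/null
python3 -c "
from h import *
feel(4)
rel([])
from rig import get_image
a=[]
for n,(u,v,w,k) in(('top',(222,144,70,5)),('side',(255,130,80,5))):
    d=get_image(n);a.append(cv2.resize(d['img'][v:v+85,u:u+w,::-1],None,fx=k,fy=k,interpolation=cv2.INTER_CUBIC))
cv2.imwrite('pics/l1.png',np.hstack(a)); print(np.hstack(a).shape)"
```

```text
t 24.35 F hub [-8.2  -2.32  0.18] sd [0.43 0.49 0.18] M [-2.56   2.851  0.011] hub tcp [-0.0292 -0.0024  0.1008]
t 24.35 pos [0.5207 0.0572 0.1008] heading -153.42 z [-0.0045 -0.0024 -1.    ] F [-6.11 -4.95 -0.03] w 0.014263086837882853
(425, 750, 3)
```

```bash
python3 -m inch '[{"dp":[0,0,-0.0015],"rotation":[0,0,0]},{"dp":[0,0,-0.003],"rotation":[0,0,0]},{"dp":[0,0,-0.0045],"rotation":[0,0,0]},{"dp":[0,0,-0.006],"rotation":[0,0,0]},{"dp":[0,0,-0.006],"rotation":[0,0,0]}]' >/dev/null
python3 -c "
from h import *
feel(4)"
python3 -m inch '[{"dp":[0,0,-0.0015],"rotation":[0,0,0]},{"dp":[0,-0.0005,-0.003],"rotation":[0,0,0]},{"dp":[0,-0.001,-0.0045],"rotation":[0,0,0]},{"dp":[0,-0.001,-0.006],"rotation":[0,0,0]},{"dp":[0,-0.001,-0.006],"rotation":[0,0,0]}]' >/dev/null
python3 -c "
from h import *
feel(4)"
```

```text
t 25.27 F hub [-7.66 -1.99  0.72] sd [0.26 0.18 0.59] M [-2.208  2.626 -0.023] hub tcp [-0.0285 -0.0023  0.1072]
t 26.1 F hub [-6.77 -1.39  1.8 ] sd [0.47 0.79 0.75] M [-1.943  2.446 -0.004] hub tcp [-0.027  -0.0023  0.1134]
```

```bash
python3 -m inch '[{"dp":[0,-0.0003,-0.002],"rotation":[0,0,0]},{"dp":[0,-0.0006,-0.004],"rotation":[0,0,0]},{"dp":[0,-0.001,-0.006],"rotation":[0,0,0]},{"dp":[0,-0.0015,-0.008],"rotation":[0,0,0]},{"dp":[0,-0.0015,-0.008],"rotation":[0,0,0]}]' >/dev/null
python3 -c "
from h import *
feel(4)"
python3 -m inch '[{"dp":[0,-0.0005,-0.002],"rotation":[0,0,0]},{"dp":[0,-0.001,-0.004],"rotation":[0,0,0]},{"dp":[0,-0.0015,-0.006],"rotation":[0,0,0]},{"dp":[0,-0.002,-0.008],"rotation":[0,0,0]},{"dp":[0,-0.002,-0.009],"rotation":[0,0,0]}]' >/dev/null
python3 -c "
from h import *
feel(4)
from rig import get_image
a=[]
for n,(u,v,w,k) in(('top',(222,144,70,5)),('side',(255,130,80,5))):
    d=get_image(n);a.append(cv2.resize(d['img'][v:v+85,u:u+w,::-1],None,fx=k,fy=k,interpolation=cv2.INTER_CUBIC))
cv2.imwrite('pics/l2.png',np.hstack(a))"
```

```text
t 26.93 F hub [-5.94 -1.03  2.17] sd [0.23 0.41 0.36] M [-1.453  2.047 -0.003] hub tcp [-0.0247 -0.0022  0.1217]
t 27.75 F hub [-3.79  0.6   0.79] sd [0.28 0.39 0.48] M [-0.478  1.453 -0.002] hub tcp [-0.022  -0.002   0.1307]
```

View pics/l2.png

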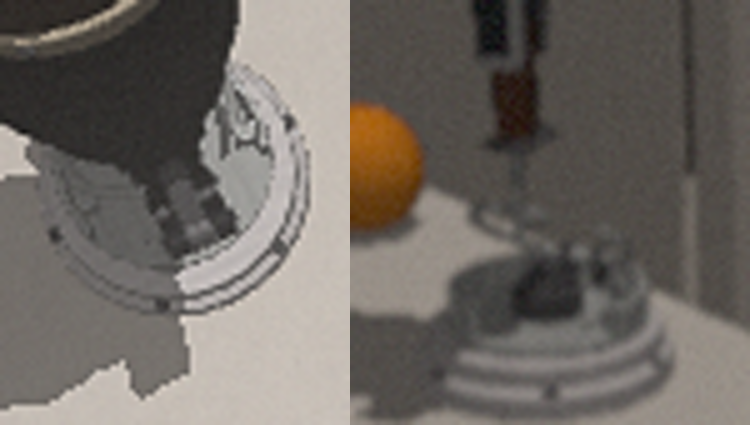

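The ring is up: the side view shows it tilted from the hinge at (600,265) to the free end at (475,210). I'll relieve the push first, then lower clear and back out.

```bash
python3 -m inch '[{"dp":[0,0.001,0],"rotation":[0,0,0]},{"dp":[0,0.002,0],"rotation":[0,0,0]},{"dp":[0,0.003,0],"rotation":[0,0,0]},{"dp":[0,0.0035,0],"rotation":[0,0,0]},{"dp":[0,0.0035,0],"rotation":[0,0,0]}]' >/dev/null
python3 -c "
from h import *
feel(4)"
```

```text
t 28.68 F hub [-0.05  0.19 -0.91] sd [0.4  0.16 0.41] M [-0.023 -0.025  0.01 ] hub tcp [-0.0257 -0.0021  0.1306]
```

```bash
python3 -m inch '[{"dp":[0,0,0.001],"rotation":[0,0,0]},{"dp":[0,0,0.0025],"rotation":[0,0,0]},{"dp":[0,0,0.004],"rotation":[0,0,0]},{"dp":[0,0.001,0.005],"rotation":[0,0,0]},{"dp":[0,0.002,0.005],"rotation":[0,0,0]}]' >/dev/null
python3 -c "
from h import *
feel(4)"
python3 -m inch '[{"dp":[0,0.003,0],"rotation":[0,0,0]},{"dp":[0,0.006,0],"rotation":[0,0,0]},{"dp":[0,0.009,0],"rotation":[0,0,0]},{"dp":[0,0.012,0],"rotation":[0,0,0]},{"dp":[0,0.016,0],"rotation":[0,0,0]}]' >/dev/null
python3 -c "
from h import *
feel(3)"
```

```text
t 29.5 F hub [-0.5   0.23 -0.35] sd [0.26 0.25 0.48] M [-0.021 -0.004 -0.013] hub tcp [-0.0278 -0.002   0.1257]
t 30.27 F hub [-0.15 -0.23 -0.43] sd [0.6  0.28 0.18] M [-0.05   0.018  0.005] hub tcp [-0.044  -0.0021  0.1257]
```

```bash
python3 -m inch '[{"dp":[0,0.008,0],"rotation":[0,0,0]},{"dp":[0,0.02,0],"rotation":[0,0,0]},{"dp":[0,0.035,-0.01],"rotation":[0,0,0]},{"dp":[0,0.05,-0.03],"rotation":[0,0,0]},{"dp":[0,0.055,-0.055],"rotation":[0,0,0]}]'
python3 - <<'E'
from h import *
rel([(.479,-.2236,.185)],187.31)
E
```

```text
time: 30.9
tool_pos: [0.4565, 0.0255, 0.1817]
tcp_rot: [[0.448, -0.894, -0.001], [-0.894, -0.448, -0.0], [-0.0, 0.001, -1.0]]
force: [1.1, 0.1, 0.9]
gripper_width: 0.0143
finger_force: 61.0
[0.2328, 0.0914, -0.0033]
t 30.9 pos [0.4565 0.0255 0.1817] heading -153.41 z [-9.e-04 -3.e-04 -1.e+00] F [1.12 0.09 0.87] w 0.01429975984551339
rot [0.001, -0.0, 0.3365]
```

```bash
python3 -m inch '[{"dp":[0.05,0.02,-0.003],"rotation":[0,0,0.08]},{"dp":[0.1,0.04,-0.003],"rotation":[0,0,0.16]},{"dp":[0.15,0.06,-0.003],"rotation":[0,0,0.24]},{"dp":[0.2,0.08,-0.003],"rotation":[0,0,0.32]},{"dp":[0.2328,0.0914,-0.003],"rotation":[0,0,0.3365]}]' >/dev/null
python3 - <<'E'
from h import *
from rig import get_image
rel([(.479,-.2236,.185),(.479,-.2236,.0595)],187.31)
m=np.mean([get_image('side')['img'].astype(float) for _ in range(4)],0)
o=C['side']['img'].astype(float);d=np.abs(m-o).max(2)
d=d[150:200,262:330];mask=(d>25)
for r in range(0,50): 
    x=np.where(mask[r])[0]
    if len(x):print(150+r,''.join('#' if b else '.' for b in mask[r]))
s=.005
for th in(.3,.4,.5,.6,.7):
    a=np.linspace(-np.pi+np.radians(58),np.pi+np.radians(15),200);x=.038*np.cos(a)-.038;y=.038*np.sin(a)
    L=np.c_[s+.038+x*np.cos(th),y,.0425-x*np.sin(th)];q=proj('side',hubpts(HUB)(L))
    i=q[:,0].argmin();j=q[:,1].argmin();print(th,'left',q[i].round(1),'top',q[j].round(1),'tip',q[-1].round(1))
E
```

```text
[-0.0015, 0.0007, -0.0004]
[-0.0015, 0.0007, 0.1251]
t 31.52 pos [ 0.4798 -0.225   0.1846] heading -172.84 z [ 2.e-04 -5.e-04 -1.e+00] F [ 0.55 -0.95  0.36] w 0.01441903066021927
rot [-0.0001, -0.0005, -0.0027]
170 .......................##...........................................
171 .................#....###....##.....................................
172 ................###..........###....................................
173 ................####................................................
174 .................####...............................................
175 ..................####..............................................
176 ....................####............................................
177 .....................######.........................................
178 .........................####.......................................
179 ...........................####.....................................
180 ............................##......................................
182 ..............................................##....................
183 .........
[... 749 characters left out ...]
........................................
195 .........####.......................................................
196 .........#####............................#.........................
197 .........#####...........................#..........................
198 .........#####..........##.#........................................
199 .........#######....................................................
0.3 left [277.6 179.4] top [281.8 178.8] tip [290.3 182.2]
0.4 left [277.9 177. ] top [277.9 177. ] tip [290.7 178.9]
0.5 left [278.3 174.6] top [280.  174.2] tip [291.3 175.6]
0.6 left [278.8 172.3] top [282.3 171.2] tip [292.  172.4]
0.7 left [279.4 170.2] top [284.4 168.1] tip [292.8 169.2]
```

Ring angle from the side view is about 0.55–0.6 rad, within range. Now returning the pick.

```bash
python3 -m inch '[{"dp":[-0.0008,0.0004,0.01],"rotation":[0,0,0]},{"dp":[-0.0015,0.0007,0.03],"rotation":[0,0,0]},{"dp":[-0.0015,0.0007,0.05],"rotation":[0,0,0]},{"dp":[-0.0015,0.0007,0.06],"rotation":[0,0,0]},{"dp":[-0.0015,0.0007,0.06],"rotation":[0,0,0]}]' >/dev/null
python3 -c "
from h import *
feel(3)
rel([(.479,-.2236,.0592)],187.31)"
```

```text
t 32.5 F hub [ 0.28 -0.1  -0.16] sd [0.36 0.36 0.14] M [-0.005 -0.014 -0.001] hub tcp [-0.1898 -0.2334  0.1244]
[0.0021, 0.0018, 0.0652]
t 32.5 pos [ 0.4804 -0.2212  0.1244] heading -172.64 z [ 6.e-04 -5.e-04 -1.e+00] F [ 0.55  0.63 -0.13] w 0.013910198861837924
rot [-0.0005, -0.0006, 0.0008]
```

```bash
python3 -m inch '[{"dp":[0.002,0.0018,0],"rotation":[0,0,0]},{"dp":[0.002,0.0018,0.01],"rotation":[0,0,0]},{"dp":[0.002,0.0018,0.02],"rotation":[0,0,0]},{"dp":[0.002,0.0018,0.03],"rotation":[0,0,0]},{"dp":[0.002,0.0018,0.035],"rotation":[0,0,0]}]' >/dev/null
python3 -c "
from h import *
feel(3)
rel([(.479,-.2236,.0592)],187.31)"
```

```text
t 33.27 F hub [-0.26  0.05 -0.6 ] sd [0.28 0.07 0.57] M [-0.004 -0.004  0.005] hub tcp [-0.1928 -0.2345  0.0883]
[0.0001, -0.0009, 0.0291]
t 33.27 pos [ 0.4782 -0.2236  0.0883] heading -172.67 z [-1.3e-03 -3.0e-04 -1.0e+00] F [ 0.11  0.04 -0.03] w 0.014344748858092192
rot [0.0014, -0.0001, 0.0003]
```

```bash
python3 -m inch '[{"dp":[0,-0.0009,0.007],"rotation":[0.0014,0,0]},{"dp":[0,-0.0009,0.014],"rotation":[0.0014,0,0]},{"dp":[0,-0.0009,0.021],"rotation":[0.0014,0,0]},{"dp":[0,-0.0009,0.026],"rotation":[0.0014,0,0]},{"dp":[0,-0.0009,0.0285],"rotation":[0.0014,0,0]}]' >/dev/null
python3 -c "
from h import *
feel(4)
rel([(.479,-.2236,.0592)],187.31)"
```

```text
t 34.1 F hub [ 0.24  0.34 -0.76] sd [0.37 0.5  0.14] M [-0.002  0.001 -0.002] hub tcp [-0.1918 -0.2349  0.0603]
[0.0, 0.0003, 0.0011]
t 34.1 pos [ 0.4793 -0.2235  0.0603] heading -172.67 z [ 1.e-03 -2.e-04 -1.e+00] F [-0.44  0.03 -0.52] w 0.014307606240958774
rot [-0.001, -0.0003, 0.0003]
```

```bash
python3 -m inch '[{"dp":[0,0,0.0005],"rotation":[0,0,0]},{"dp":[0,0,0.001],"rotation":[0,0,0]},{"dp":[0,0,0.0016],"rotation":[0,0,0]},{"dp":[0,0,0.0016],"rotation":[0,0,0]},{"dp":[0,0,0.0016],"rotation":[0,0,0]}]' >/dev/null
python3 -c "
from h import *
feel(4)"
python3 -m inch '[{"dp":[0,0,0],"rotation":[0,0,0]},{"dp":[0,0,0],"rotation":[0,0,0]},{"dp":[0,0,0],"rotation":[0,0,0]},{"dp":[0,0,0],"rotation":[0,0,0]},{"dp":[0,0,0],"rotation":[0,0,0]}]' 0.05
python3 -m inch '[{"dp":[0,0,-0.005],"rotation":[0,0,0]},{"dp":[0,0,-0.02],"rotation":[0,0,0]},{"dp":[0,0,-0.045],"rotation":[0,0,0]},{"dp":[0,0,-0.08],"rotation":[0,0,0]},{"dp":[0,0,-0.11],"rotation":[0,0,0]}]'
python3 -m inch '[{"dp":[-0.06,0,-0.02],"rotation":[0,0,0]},{"dp":[-0.12,0,-0.04],"rotation":[0,0,0]},{"dp":[-0.18,0,-0.05],"rotation":[0,0,0]},{"dp":[-0.2,0,-0.05],"rotation":[0,0,0]},{"dp":[-0.2,0,-0.05],"rotation":[0,0,0]}]'
python3 - <<'E'
from h import *
from rig import get_image
for n,(v0,v1,u0,u1) in dict(top=(180,246,364,430),side=(195,280,320,395)).items():
    m=np.mean([get_image(n)['img'].astype(float) for _ in range(4)],0)[v0:v1,u0:u1];o=C[n]['img'].astype(float)[v0:v1,u0:u1]
    # pick: dark pixels centroid
    for im in(o,m):
        y,x=np.where(im.max(2)<(75));print(n,len(x),x.mean().round(1),y.mean().round(1),y.min(),y.max(),x.min(),x.max())
    print('diff',(np.abs(m-o).max(2)>40).sum())
E
```

```text
t 34.92 F hub [-0.36  0.43 -0.07] sd [0.45 0.49 0.18] M [-0.032  0.065  0.006] hub tcp [-0.1919 -0.2349  0.0586]
time: 35.55
tool_pos: [0.4792, -0.2235, 0.0586]
tcp_rot: [[0.127, -0.992, 0.001], [-0.992, -0.127, -0.0], [0.0, -0.001, -1.0]]
force: [-0.1, 0.2, -0.1]
gripper_width: 0.0504
finger_force: 0.0
time: 36.17
tool_pos: [0.4794, -0.2236, 0.1712]
tcp_rot: [[0.128, -0.992, 0.003], [-0.992, -0.128, -0.001], [0.001, -0.002, -1.0]]
force: [0.4, 0.1, 0.2]
gripper_width: 0.0501
finger_force: 0.0
time: 36.8
tool_pos: [0.4537, -0.0237, 0.2201]
tcp_rot: [[0.13, -0.991, 0.003], [-0.991, -0.13, 0.001], [-0.0, -0.003, -1.0]]
force: [0.6, 0.3, 0.6]
gripper_width: 0.0501
finger_force: 0.0
top 102 27.1 29.3 15 44 10 41<stdin>:7: RuntimeWarning: Mean of empty slice.
  ret = ret.dtype.type(ret / rcount)
Traceback (most recent call last):
ValueError: zero-size array to reduction operation minimum which has no identity
```

Run:
```python
from h import *
from rig import get_image
for n,(v0,v1,u0,u1) in dict(top=(185,226,374,410),side=(195,245,325,390)).items():
    m=np.mean([get_image(n)['img'].astype(float) for _ in range(3)],0)[v0:v1,u0:u1];o=C[n]['img'].astype(float)[v0:v1,u0:u1]
    for im in(o,m):
        g=im.max(2);k=.5*np.median(g);y,x=np.where(g<k);print(n,np.median(g),g.min(),len(x),x.mean().round(1),y.mean().round(1),y.min(),y.max(),x.min(),x.max())
```

```text
top 158.0 57.0 180 14.1 25.1 10 40 0 33
top 208.0 78.66666666666667 169 13.3 24.2 10 40 0 33
side 107.0 27.0 275 31.2 31.4 3 46 24 57
side 110.33333333333333 33.666666666666664 268 31.9 31.1 16 45 26 38
```

```bash
python3 -c "
from rig import sign_off,observe
print(observe()['qvel']);print(sign_off())"
```

```text
[ 0.00496117  0.00018928  0.00168058 -0.00021719  0.00121086  0.00073191]
the job is handed in; nothing more can be done
None
```

I've handed the job in: the ring came up and stayed on its own at about 0.55–0.6 rad (about 33°, read from the side camera), and the pick is back in its block within about a pixel of where it first stood. Sideways push on the pick peaked at about 9.6 N, and the clock stood at about 37 s; sign-off returned no verdict.

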